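# Load the light pack into a model plinth and slide its bay cover home

### The arm

A 6-joint arm with a two-finger parallel gripper is mounted at the origin on the work surface. World frame = base frame: x ahead of the robot, y to its left, z up, the work surface at z = 0. Lengths are in m, angles in rad, forces in N, time in s.
With the tool pointing down it reaches from about 0.35 to 0.975 m from the base axis. Payload 7.1 kg.
Tool frame: the origin (TCP) lies midway between the tips of the shut fingers; the grasp point (between the pads) lies 19 mm behind it; z points along the fingers, x is the direction in which the jaws open and shut, and the axes are right-handed (so a half turn about z gives the same grasp; the last joint's range is limited). The gripper opens to 88 mm and grips with 3 to 60 N. Pads are 20 mm wide; open, the fingers measure 115 mm over their backs; the gripper's body (75 mm by 178 mm) begins 61 mm behind the grasp point.
Start: joints at [1.241, 0.423, 1.63, -0, 1.089, -0.019], TCP at [0.191, 0.595, 0.223] pointing down, gripper open.
Joint ranges: [-3, 3], [-0.9, 2.11], [0.09, 2.58], [-1.31, 4.45], [0.11, 2.69], [-2.54, 2.54]. Speed limits (rad/s): [2.39, 2.39, 3.01, 3.14, 3.14, 3.14].

### API

Orientations are given as a unit quaternion [w, x, y, z].
In Python, from station import move_pose, movel, movej, command_gripper, wait, inverse_kinematics, read_camera, camera_info, MotionError, job_done, get_time, get_joint_pos, get_qvel, get_effort, get_tcp_pos, get_ee_rot, get_ft_force, get_ft_torque, get_grip_width gives the robot as it stands. Calls block until the motion is done:
- move_pose(position, orientation): joint-space move of the TCP to a pose.
- movel(position, frame=None, v=0.15, until_force=None): straight line of the TCP; frame=None keeps the orientation; v is the mean speed in m/s. With until_force (N) it stops when the force on the tool has changed by that much, and returns True; else False.
- movej(angles): joint-space move.
- command_gripper(opening): opening from 0.0 (shut) to 1.0 (fully open); the grip force is fixed at half the most; returns when the fingers have stopped.
- wait(seconds).
- inverse_kinematics(position, orientation): joint angles nearest the present ones, or None.
- read_camera(name): name is "side" or "top"; returns the picture (384x512x3 uint8, red, green, blue); there is no depth.
- camera_info(name): a dict with "intrinsics" (3x3 intrinsics, pixels), "T" (4x4, takes a point from camera to world coordinates). Camera axes: x right, y up, looking along -z (the intrinsics and any distortion apply to the point x, -y, -z); pixel columns grow to the right and rows downward; lengths in m; the calibration is good to about 2 mm. A picture is of the moment at which its call begins. camera_info takes no time and is no camera call.
A pose or a line that the arm cannot do raises MotionError and nothing moves.
- job_done(): hands the job in, once; it reports no verdict.
Readings, each from a call of its own:
- get_time(): time.
- get_joint_pos(): joint angles.
- get_qvel(): joint speeds.
- get_effort(): joint torques, N m.
- get_tcp_pos(): TCP position.
- get_ee_rot(): TCP orientation.
- get_ft_force(): force on the tool from outside, world axes, zero at the start.
- get_ft_torque(): the same for the moment, N m.
- get_grip_width(): opening from 0.0 (shut) to 1.0 (fully open).
Only numpy, scipy, OpenCV 4.12 (cv2) and the standard library are available. Lean on these libraries where they do the work, as an engineer would, in place of code of your own. Each camera call takes 0.05 s, during which the arm holds its last target. There are 200 camera calls.

### The job

Lay the white light pack with the blue rib flat, rib up, in the open bay of the architectural model's plinth and let go of it. Then draw the orange cover out from beneath the overhanging building and slide it over the bay, past its sprung catch, until it is fully home against its stop. Do not lean on the building, and leave the other things on the table and plinth where they are.

Things in the scene. Friction and masses are not known exactly. Their poses are not given: they have to be found in the camera images.
- plinth: Fixed wooden base of the architectural model, 260 (x) by 500 (y) by 50 mm high, origin on the table. Its x runs across the slide, y along it, z up; the other fixed points share these axes. Two aluminium rails, 8 mm wide, run along y at 57.5 mm either side of x = 0 and rise 16 mm above its top.
- bay (a point): Centre of the floor of the open, black-floored bay in the plinth; plinth axes. This floor is 14 mm above the table and 36 mm below the plinth's top; the bay is 84 mm (x) by 110 mm (y), upright walls. Fully uncovered at the start.
- cover (a joint): Slide of the orange cover along plinth y (m): 0 = home on a rigid stop, more = open, towards +y under the building. Starts 0.150 to 0.162, at most 0.170. Steady drag about 3 N; stays where left. From 0.01 a lip under it rides up a sprung roller (the catch), crest at 0.002, 20 to 24 N in all; let go before the crest, it stays short. Past it, push on to the stop.
- cover_mid (a point): Middle of the top face of the orange cover, a plate 103 (x) by 160 (y) by 6 mm; plinth axes. Its top is 64 mm above the table, 14 mm above the plinth. When home this point is right over the bay's middle.
- handle (a point): Centre of the black fin on the cover: 14 mm thick (x), 60 long (y), 30 high, its top 94 mm above the table; plinth axes. At the start its +y part is under the building: pinch its -y end across x with the hand leaning 35 to 45 deg to -y. Once drawn out it is free from above, and its +y end can be pushed. Its -y end is 8 mm from the cover's edge.
- wing_edge (a point): Middle of the lower -y edge of the white building that overhangs the parked cover; plinth axes. Its underside, 145 mm above the table, reaches 100 mm either side in x and from here towards +y; its -y face rises upright 95 mm to a flat roof, 240 mm above the table. Its core stands 189 mm to +y of here.
- wing: The white overhanging building as a whole, fixed on the plinth; same origin and axes as the plinth. Not to be leaned on.
- pack_mid (a point): Centre of the loose light pack, half-way up (15 mm); z up, y along its length. White base 56 (x) by 80 (y) by 16 mm with a central blue grip rib on top, 18 (x) by 60 (y) by 14 mm; 0.13 to 0.25 kg. Starts flat on the table, rib up. In the bay its y lies along plinth y, either way round, with about 14 mm to spare at each side, below the cover.
- pack: The same light pack; origin at the centre of its underside.
- block: Bystander: white massing block 40 x 70 x 60 mm high, loose on the plinth beside the rails; origin at the centre of its underside.
- tree: Bystander: model tree 63 mm high on a 36 mm disc, loose on the plinth beside the rails; origin under its foot.
- glue: Bystander: white glue bottle 44 mm across, 130 mm high; origin under its foot.
- tape: Bystander: yellow roll of tape 84 mm across, 24 mm high; origin at the centre of its underside.
- mug: Bystander: blue mug 76 mm across, 90 mm high; origin under its foot.
- tablet: Bystander: tablet in an orange sleeve, 170 x 250 x 9 mm, flat on the table; origin at the centre of its underside.
Not all that is in view belongs to the job. Leave any purple or turquoise look-alike of the pack alone.

How it is judged:
By the outcome, as a careful person would: the job done as asked, in the order asked, and still so for the second after the job is handed in, with the robot touching nothing.
It also fails if it takes over 61 s, if anything falls off the work surface, if the arm or the gripper's body presses on something with over 40 N, if the wrist force passes 120 N, or if a joint passes its speed limit or range.

## Working session

There is one attempt and no reset: what is moved stays moved. The work goes in short steps, each a Python script; the robot and the scene stay as the last script left them, time stands still between calls to the robot, and variables do not carry over. Pictures are saved under pics/ and viewed, about 8 in all and at most 12, crops included, and the job is handed in when it is done.

```bash
mkdir -p pics; ls; python3 - <<'E'
from station import *
import cv2,numpy as np
np.set_printoptions(precision=4,suppress=True)
for n in("top","side"):
    im=read_camera(n); np.save(f"pics/{n}0.npy",im)
    cv2.imwrite(f"pics/{n}0.png",cv2.resize(im[:,:,::-1],(768,576),interpolation=cv2.INTER_CUBIC))
    c=camera_info(n); print(n,c)
print(get_time(),get_tcp_pos(),get_ee_rot())
E
```

```text
pics
top {'intrinsics': array([[370.1307,   0.    , 252.9252],
       [  0.    , 370.1307, 192.7648],
       [  0.    ,   0.    ,   1.    ]]), 'T': array([[ 0.0191,  0.9818, -0.1888,  0.3112],
       [-0.9996,  0.0222,  0.0145,  0.2829],
       [ 0.0185,  0.1885,  0.9819,  0.9806],
       [ 0.    ,  0.    ,  0.    ,  1.    ]])}
side {'intrinsics': array([[406.6441,   0.    , 255.457 ],
       [  0.    , 406.6441, 195.2656],
       [  0.    ,   0.    ,   1.    ]]), 'T': array([[ 0.5766, -0.5318,  0.6202,  1.0352],
       [ 0.8169,  0.3655, -0.4461, -0.1225],
       [ 0.0105,  0.7639,  0.6452,  0.6893],
       [ 0.    ,  0.    ,  0.    ,  1.    ]])}
0.1 [0.191  0.5946 0.222 ] [ 0.0004  0.808   0.5892 -0.0005]
```

View pics/top0.png

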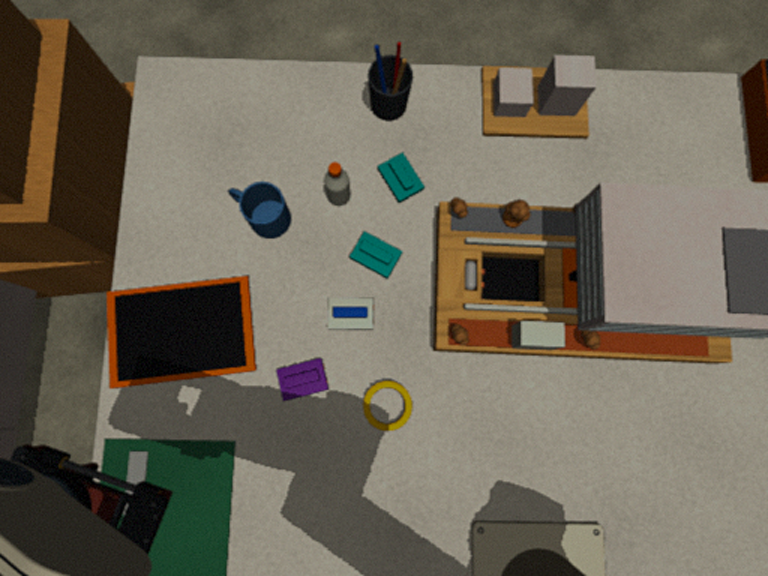

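View pics/side0.png

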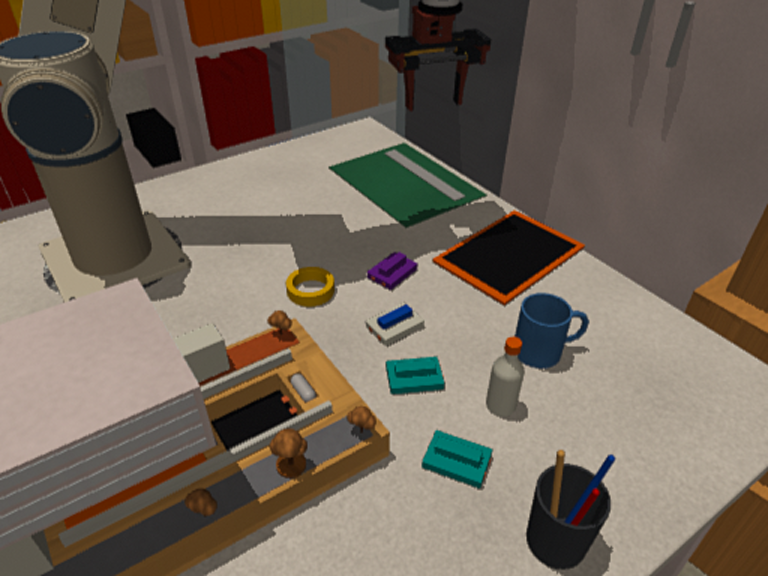

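The top view has four pack-like things (pixels in the 768-wide view): white with a blue rib at (350,313), turquoise at (401,177) and (376,254), and purple at (302,379). Only the first fits. The bay is at (511,278), the block at (540,333), the tree at (516,212), and the fin tip at about (573,277). Next I'll enlarge to confirm and measure by colour.

```bash
cat > h.py <<'E'
from station import *
import cv2,numpy as np
np.set_printoptions(precision=4,suppress=True)
def ray(n,px,z):
    c=camera_info(n);K=c["intrinsics"];T=c["T"];px=np.atleast_2d(px).astype(float)
    d=np.c_[(px[:,0]-K[0,2])/K[0,0],-(px[:,1]-K[1,2])/K[1,1],-np.ones(len(px))]@T[:3,:3].T
    return T[:3,3]+d*((z-T[2,3])/d[:,2])[:,None]
def blobs(mask,amin=20):
    n,l,s,c=cv2.connectedComponentsWithStats(mask.astype(np.uint8))
    return [(s[i],c[i],l==i) for i in range(1,n) if s[i,4]>=amin]
def contour(mask):
    cs,_=cv2.findContours(mask.astype(np.uint8),cv2.RETR_EXTERNAL,cv2.CHAIN_APPROX_NONE)
    return max(cs,key=cv2.contourArea)[:,0,:]
def rect(n,mask,z):
    P=ray(n,contour(mask),z)[:,:2]; (c,s,a)=cv2.minAreaRect((P*1000).astype(np.float32))
    return np.array(c)/1000,np.array(s),a
E
python3 - <<'E'
from h import *
for n in("top","side"):
    im=np.load(f"pics/{n}0.npy");hsv=cv2.cvtColor(im,cv2.COLOR_RGB2HSV)
    h,s,v=cv2.split(hsv)
    b=(h>108)&(h<128)&(s>170)&(v>60)
    for st,c,m in blobs(b): print(n,"blue",st,c,rect(n,m,.03))
    if n=="top":
        d=(v<45);d[:,:310]=0;d[:,375:]=0;d[:160]=0;d[210:]=0
        for st,c,m in blobs(d): print("dark",st,c,rect(n,m,.014))
        o=(h<14)&(s>150)&(v>90);o[:,:290]=0
        for st,c,m in blobs(o,10): print("orange",st,c)
        # plinth ouline mask: saturated wood
im=np.load("pics/top0.npy")
cv2.imwrite("pics/crop0.png",cv2.resize(im[120:250,215:405,::-1],None,fx=4,fy=4,interpolation=cv2.INTER_CUBIC))
E
```

```text
top blue [222 205  23   6  95] [233.2421 207.3789] (array([0.4539, 0.3198]), array([13.1087, 57.0579]), 1.259385585784912)
dark [ 321  171   42   30 1161] [342.3075 185.4177] (array([0.5244, 0.031 ]), array([110.6218,  81.1893]), 88.64114379882812)
orange [299 212  42  20 537] [322.9218 221.2067]
orange [ 372  217  101   21 1134] [428.0079 228.6914]
orange [299 225   8   5  20] [301.15 227.75]
side blue [252 203  22  16 126] [262.9603 210.8492] (array([0.4588, 0.316 ]), array([24.3016, 63.2325]), 1.7993711233139038)
side blue [391 304  19  24  94] [400.883  314.2128] (array([0.8394, 0.3556]), array([ 7.4756, 67.2439]), 14.532861709594727)
side blue [377 332  14  17  43] [382.7907 340.6279] (array([0.8546, 0.2919]), array([ 5.281 , 42.4514]), 13.773515701293945)
```

View pics/crop0.png

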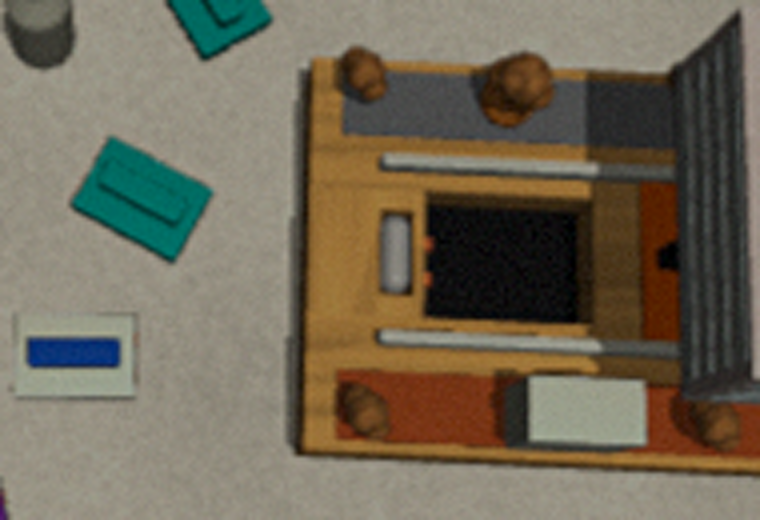

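The crop confirms the white pack with the blue rib at crop (75,353), with its look-alikes turquoise. The rails, bay rim, cover edge (u≈641), fin tip (660–680, 255) and wing lower edge are all visible. I'll cast those edges.

```bash
python3 - <<'E'
from h import *
def C(pts,z): 
    p=np.array(pts,float); return ray("top",np.c_[215+(p[:,0]+.5)/4-.5,120+(p[:,1]+.5)/4-.5],z)[:,:2]
for name,pts,z in [("plinth end",[(312,58),(303,452)],.05),
 ("railA mid",[(384,161),(600,170)],.066),("railB mid",[(380,336),(600,347)],.066),
 ("rim near(+Y)",[(428,200),(424,318)],.05),("rim far(-Y)",[(594,205),(590,325)],.05),
 ("rim sides top",[(430,192),(590,197)],.05),("rim bottom",[(425,320),(590,324)],.05),
 ("cover edge",[(642,182),(641,330)],.064),("fin tip top",[(660,240),(660,268)],.094),
 ("wing low",[(675,72),(689,397)],.145),("pack base",[(15,315),(136,315),(136,397),(15,397)],.016),
 ("block top",[(528,376),(645,380),(645,446),(528,443)],.11)]:
    print(name,*C(pts,z))
im=np.load("pics/top0.npy")
E
```

```text
plinth end [0.6505 0.1671] [0.3903 0.1731]
railA mid [0.5764 0.1229] [ 0.5738 -0.0163]
railB mid [0.4626 0.1266] [ 0.4586 -0.012 ]
rim near(+Y) [0.5555 0.0917] [0.4775 0.0955]
rim far(-Y) [ 0.5547 -0.0168] [ 0.4753 -0.0112]
rim sides top [0.5609 0.0903] [ 0.56   -0.0143]
rim bottom [0.4762 0.0949] [ 0.476  -0.0112]
cover edge [ 0.567  -0.0439] [ 0.4704 -0.039 ]
fin tip top [ 0.5219 -0.0428] [ 0.5042 -0.042 ]
wing low [ 0.6127 -0.0377] [ 0.4181 -0.0365]
pack base [0.4795 0.3596] [0.4813 0.2797] [0.4268 0.2786] [0.4252 0.3576]
block top [0.4331 0.046 ] [ 0.4322 -0.024 ] [ 0.3929 -0.0222] [0.3932 0.0471]
```

```bash
python3 - <<'E'
from h import *
def C(pts,z): 
    p=np.array(pts,float); return ray("top",np.c_[215+(p[:,0]+.5)/4-.5,120+(p[:,1]+.5)/4-.5],z)[:,:2]
print("roof edge",*C([(740,12),(757,375)],.24)); print("fin base",*C([(659,240),(659,268)],.064))
print("shadow/lower",*C([(675,72),(689,397)],.145))
s=np.load("pics/side0.npy");t=np.load("pics/top0.npy")
a=cv2.resize(s[215:320,60:260,::-1],(800,420),interpolation=cv2.INTER_CUBIC)
b=cv2.resize(t[155:205,355:405,::-1],(180,180),interpolation=cv2.INTER_NEAREST)
a=np.vstack([a,np.zeros((180,800,3),np.uint8)]);a[420:,:180]=b
b=np.clip(b*2.5,0,255).astype(np.uint8);a[420:,200:380]=b
cv2.imwrite("pics/crop1.png",a)
E
```

```text
roof edge [ 0.6129 -0.0377] [ 0.4179 -0.0355]
fin base [ 0.529  -0.0531] [ 0.5107 -0.0523]
shadow/lower [ 0.6127 -0.0377] [ 0.4181 -0.0365]
```

View pics/crop1.png

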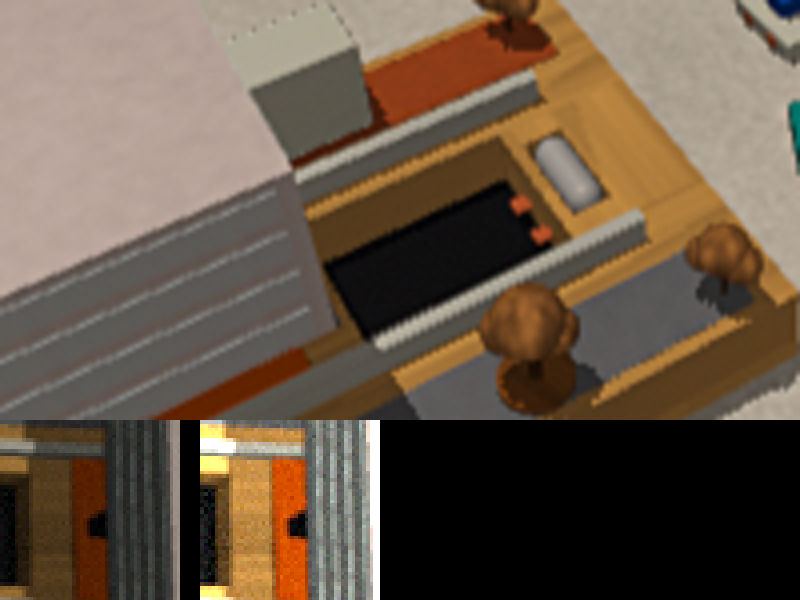

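Wing edge is at y≈-0.037 (roof and lower edge agree). The fin tip is about 12 mm under it. Next I check the tree and block against the gripper body envelope, and check IK.

```bash
cat >> h.py <<'E'
from scipy.spatial.transform import Rotation as R
YP=np.array([-.023,-1,0]);YP/=np.linalg.norm(YP);XP=np.array([YP[1],-YP[0],0]);Z=np.array([0,0,1.])
BAY=np.array([.5175,.040,.014])
def quat(th=0,yd=YP,s=1):
    """tool leaning th deg to -y: z axis = down*cos + yd*sin; jaw along the plinth x (sign s)"""
    t=np.radians(th);z=-Z*np.cos(t)+yd*np.sin(t);x=s*np.array([yd[1],-yd[0],0]);
    return R.from_matrix(np.c_[x,np.cross(z,x),z]).as_quat(scalar_first=True)
def W(x,y,z): return np.r_[(BAY+x*XP+y*YP)[:2],z]
E
python3 - <<'E'
from h import *
def tri(a,b):
    P=[];
    for n,p in(("top",a),("side",b)):
        P.append((camera_info(n)["T"][:3,3],ray(n,p,0)[0]))
    A=np.zeros((3,3));r=np.zeros(3)
    for o,g in P:
        d=(g-o)/np.linalg.norm(g-o);M=np.eye(3)-np.outer(d,d);A+=M;r+=M@o
    return np.linalg.solve(A,r)
print("tree crown",tri((344.5,140),(192.5,295)),"disc",ray("top",(341,147),.05),ray("side",(194,311),.05))
PY=np.array([.0215,-1,0]);PY/=np.linalg.norm(PY)
for s in(1,-1):
  for nm,p,q in [("pick",[.4536,.3193,.021],quat(0,PY,s)),("bay",W(0,0,.035),quat(0,s=s)),("fin",W(0,.0985,.084),quat(43,s=s)),("finout",W(0,-.04,.084),quat(43,s=s)),("push",W(0,.02,.075),quat(0,s=s))]:
    print(s,nm,inverse_kinematics(list(p),list(q)))
E
```

```text
tree crown [0.6222 0.0416 0.0943] disc [[0.6182 0.0394 0.05  ]] [[0.6239 0.0393 0.05  ]]
1 pick None
1 bay None
1 fin [ 0.2635  0.6541  1.9111 -0.8627  1.0377 -2.223 ]
1 finout [ 0.4878  0.7033  1.7819 -0.6971  1.1854 -2.1828]
1 push None
-1 pick [ 0.5919  0.6285  1.882  -0.      0.631   0.5704]
-1 bay [ 0.0542  0.5707  1.9599 -0.      0.611   0.0772]
-1 fin [ 0.2635  0.6541  1.9111 -0.8627  1.0377  0.9186]
-1 finout [ 0.4878  0.7033  1.7819 -0.6971  1.1854  0.9588]
-1 push [ 0.0157  0.4959  1.9546 -0.      0.6911  0.0387]
```

```bash
python3 - <<'E'
from h import *
PY=np.array([.0215,-1,0]);PY/=np.linalg.norm(PY)
qp=list(quat(0,PY,-1));qb=list(quat(0,s=-1))
command_gripper(.5)
move_pose([.4536,.3193,.12],qp)
movel([.4536,.3193,.021],v=.12)
command_gripper(0.0);w=get_grip_width();print("width mm",w*88,get_time(),get_tcp_pos())
if not 14<w*88<22: raise SystemExit("bad grip")
movel([.4536,.3193,.17],v=.2)
move_pose(list(W(0,0,.17)),qb);print(get_time(),get_grip_width()*88,get_ft_force())
im=read_camera("top");np.save("pics/top1.npy",im);s=read_camera("side")
a=np.hstack([cv2.resize(im[110:250,270:410,::-1],(400,400)),cv2.resize(s[150:350,60:260,::-1],(400,400))])
cv2.imwrite("pics/hold.png",a)
E
```

```text
width mm 17.613061925748347 3.8917 [0.4536 0.3193 0.0213]
5.8917 17.912953609192645 [-0.6663 -0.1641 -2.1347]
```

View pics/hold.png

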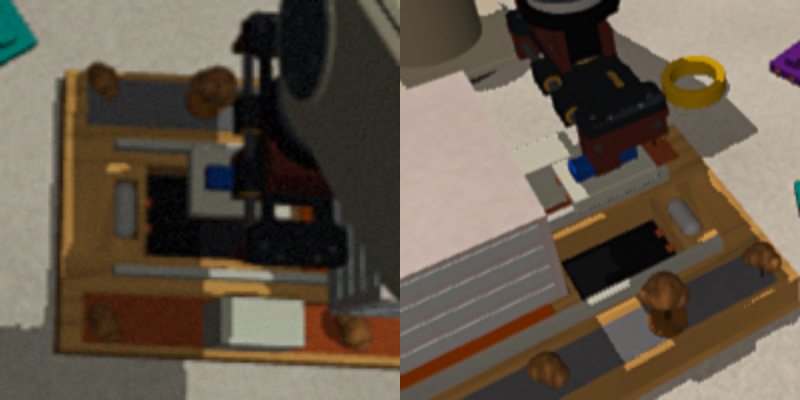

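The pack is held level by its rib over the bay, and the building and block are clear. I'll lower it with a force guard.

```bash
python3 - <<'E'
from h import *
print("pack left edge est",ray("top",[(335.8,173)],.163))
movel(list(W(0,0,.085)),v=.15)
hit=movel(list(W(0,0,.040)),v=.06,until_force=6);print("mid hit",hit,get_tcp_pos(),get_ft_force())
if hit: movel(list(W(0,0,.1)),v=.15);raise SystemExit
hit=movel(list(W(0,0,.0325)),v=.02,until_force=4);print("floor",hit,get_tcp_pos(),get_ft_force())
command_gripper(.42);print(get_grip_width()*88,get_ft_force())
movel(list(W(0,0,.17)),v=.2)
move_pose(list(W(0,-.10,.24)),list(quat(30,s=-1)))
print(get_time());im=read_camera("top");np.save("pics/top2.npy",im);s=read_camera("side")
a=np.hstack([cv2.resize(im[110:250,270:410,::-1],(400,400)),cv2.resize(s[150:350,60:260,::-1],(400,400))])
cv2.imwrite("pics/placed.png",a)
E
```

```text
pack left edge est [[0.5186 0.0825 0.163 ]]
mid hit False [0.5177 0.04   0.0401] [ 0.2897  0.9145 -1.2613]
floor True [0.518  0.04   0.0351] [0.7037 0.0879 2.1409]
36.8268269963587 [ 0.0391 -0.1396  0.2413]
9.925
```

View pics/placed.png

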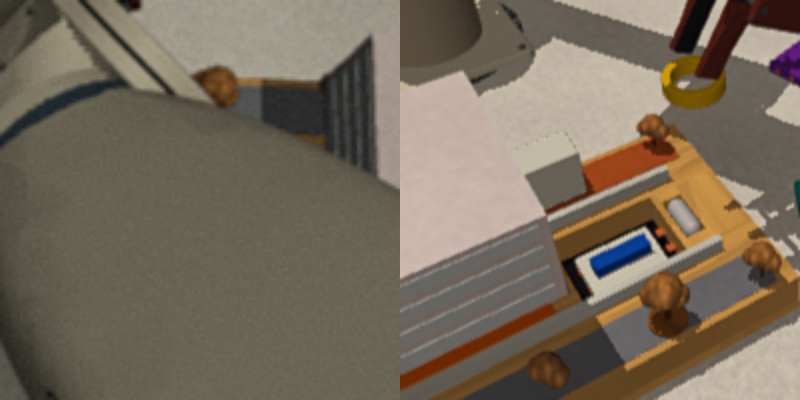

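The pack lies flat, rib up, inside the bay with clearance all round. Next I pinch the fin with a 43° lean and draw the cover out.

```bash
python3 - <<'E'
from h import *
q=list(quat(43,s=-1));t=np.radians(43);b=.09
command_gripper(.5)
move_pose(list(W(0,.0985-b*np.sin(t),.084+b*np.cos(t))),q)
hit=movel(list(W(0,.0985,.084)),v=.06,until_force=6);print("hit",hit,get_tcp_pos(),W(0,.0985,.084),get_ft_force())
if hit: raise SystemExit
command_gripper(0);w=get_grip_width()*88;print("width",w,get_ft_force(),get_time())
if not 10<w<18: raise SystemExit
hit=movel(list(W(0,.0685,.084)),v=.05,until_force=20);print(hit,get_tcp_pos(),get_ft_force(),get_grip_width()*88)
if hit: raise SystemExit
hit=movel(list(W(0,-.036,.084)),v=.08,until_force=20);print(hit,get_tcp_pos(),get_ft_force(),get_grip_width()*88,get_time())
s=read_camera("side");cv2.imwrite("pics/drawn.png",cv2.resize(s[130:350,60:300,::-1],None,fx=2.5,fy=2.5))
E
```

```text
hit False [ 0.5155 -0.0582  0.0842] [ 0.5152 -0.0585  0.084 ] [-0.321  -0.2643 -0.3081]
width 13.624380552449981 [-5.7431  1.7801  2.8688] 13.3
False [ 0.5148 -0.0286  0.084 ] [-6.4619  1.8652  3.4026] 13.858733680175273
False [0.5172 0.0757 0.084 ] [-6.4304 -0.815   2.2196] 13.760042060838954 15.5083
```

View pics/drawn.png

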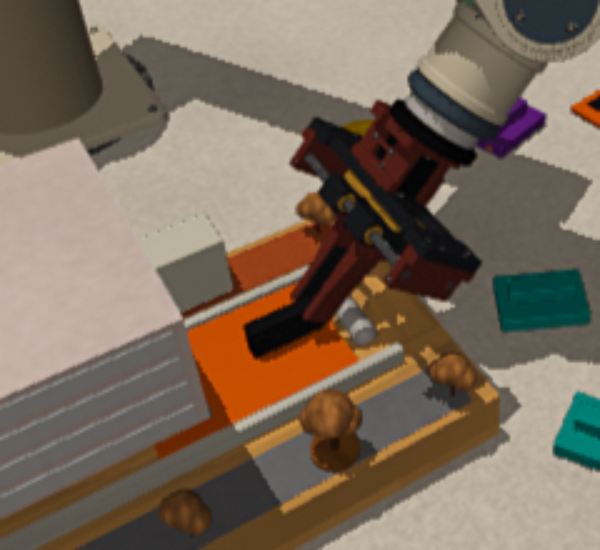

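The cover now hides the bay, and the fin is held at its -y end, clear of the wing. I'll draw it a bit further, release, and push the +y end from above.

```bash
python3 - <<'E'
from h import *
t=np.radians(43);b=.08
print(movel(list(W(0,-.046,.084)),v=.05,until_force=20),get_tcp_pos(),get_ft_force())
command_gripper(.45)
movel(list(W(0,-.046-b*np.sin(t),.084+b*np.cos(t))),v=.12)
move_pose(list(W(0,-.03,.20)),list(quat(0,s=-1)))
command_gripper(0)
movel(list(W(0,.024,.20)),v=.1)
hit=movel(list(W(0,.024,.075)),v=.1,until_force=6);print("down hit",hit,get_tcp_pos(),get_time())
if hit: raise SystemExit
f0=get_ft_force()
hit=movel(list(W(0,-.012,.075)),v=.02,until_force=34);p=get_tcp_pos()
print("push",hit,p,"y_p",(p-BAY)@YP,get_ft_force()-f0,get_time())
s=read_camera("side");cv2.imwrite("pics/push.png",cv2.resize(s[130:350,60:300,::-1],None,fx=2.5,fy=2.5))
E
```

```text
False [0.5175 0.0861 0.084 ] [-6.3194  2.3281  3.7944]
down hit False [0.5174 0.016  0.0755] 20.925
push True [0.5176 0.0412 0.0751] y_p -0.0012406998094492444 [ 0.1827 -6.4566  4.199 ] 22.2417
```

View pics/push.png

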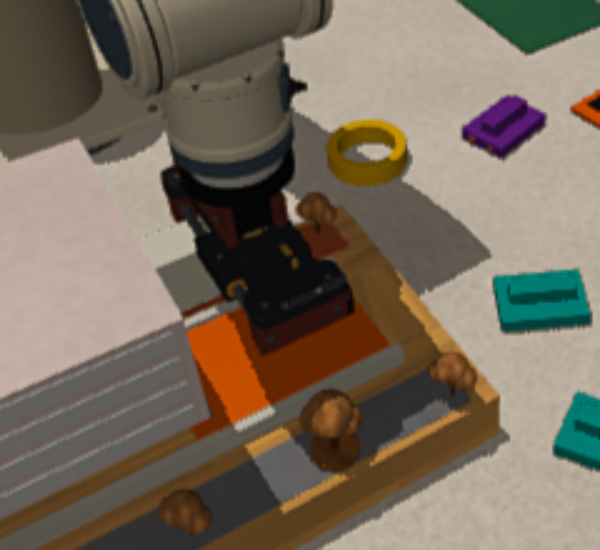

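Push stopped at 34 N with y_p ≈ -0.001. I'll push again slowly to see whether that is the rigid stop or only the crest.

```bash
python3 - <<'E'
from h import *
yp=lambda:(get_tcp_pos()-BAY)@YP
for k in range(2):
    hit=movel(list(W(0,-.010,.075)),v=.008,until_force=30);print("push",hit,yp(),get_ft_force(),get_time())
    wait(.2);print(yp(),get_ft_force())
E
```

```text
push True -0.00117416051409688 [ 0.8797 -5.2361  3.1176] 22.9333
-0.0011511012622092735 [ 0.2963 -4.3833  2.9025]
push True -0.0010730795509099511 [ 0.3704 -6.2096  4.689 ] 23.7667
-0.0010572310285770288 [ 0.2377 -4.7033  3.353 ]
```

Two more pushes (30 N rise each) gave no advance, so this is the rigid stop. I'll back off, clear the view and check.

```bash
python3 - <<'E'
from h import *
movel(list(W(0,.012,.075)),v=.05)
movel(list(W(0,.012,.22)),v=.15)
movej([1.241,0.423,1.63,0,1.089,-0.019])
im=read_camera("top");np.save("pics/top3.npy",im);s=read_camera("side")
h,sa,v=cv2.split(cv2.cvtColor(im,cv2.COLOR_RGB2HSV))
o=(h<14)&(sa>150)&(v>90);o[:,:290]=0;o[210:]=0
for st,c,m in blobs(o,200):
    P=ray("top",contour(m),.064); y=(P-BAY)@YP; x=(P-BAY)@XP; print("cover y_p",y.min(),y.max(),"x_p",x.min(),x.max(),st)
print(get_time(),get_ft_force())
a=np.hstack([cv2.resize(im[110:250,210:410,::-1],(570,400)),cv2.resize(s[205:325,145:205,::-1],(200,400))])
cv2.imwrite("pics/final.png",a)
E
```

```text
cover y_p -0.08022851039943066 0.055132041552349145 x_p -0.052451491291238946 0.05130451289924761 [ 312  162   54   42 1793]
27.9167 [ 0.4974 -0.1861  0.0149]
```

View pics/final.png

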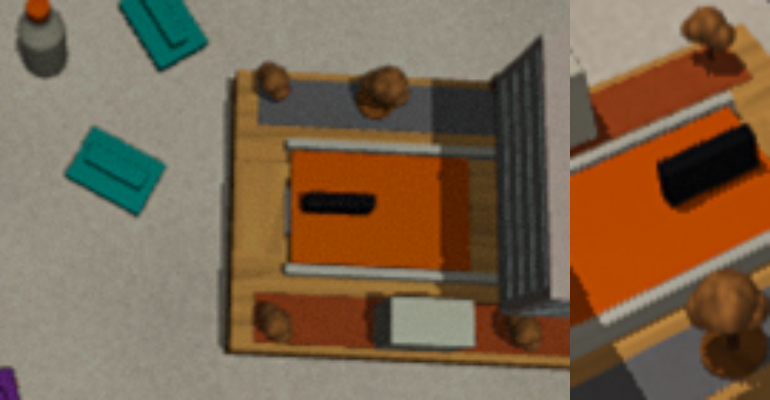

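The cover's -y edge is at y_p = -0.0802 (home is -0.080). The tree, block and look-alikes look unmoved, and the arm is clear. Handing in.

```bash
python3 -c "
from station import *
job_done();print(get_time())"
```

```text
the job is handed in; nothing more can be done
the job is handed in; nothing more can be done
```

I laid the blue-ribbed light pack in the bay and slid the orange cover fully home over it. I handed the job in at about 28 s on the robot's clock (limit 61 s); no verdict is reported.

- **Pack:** I gripped it by its rib, set it down until the floor was felt, and let go. The side picture showed it flat, rib up, with clearance to the bay walls.
- **Cover:** I drew it out by the fin with the hand leaning 43°, released it, then pushed the fin's +y end past the catch.
- **Stop check:** The push stopped at a 34 N rise. Two more pushes, each with a 30 N rise, moved it no further. The fin-push position was about 1 mm from where I predicted home, within the 2 mm calibration.
- **Last look:** The top view put the cover's -y edge at -80.2 mm from the bay's middle, where -80 mm is home. In that crop the tree, block and turquoise look-alikes looked unmoved by eye. The mug, tape, glue and tablet were not measured again, and the hand never went near them. The arm was clear of everything, with wrist force near zero.
- **Side load:** A sideways force of about 6 N was on the fin while I drew it, from a small offset in my grip. No check failed.

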